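Sort the drive gears and load the mesh tester

TASK

Sort the four loose drive parts: put the 12-tooth gear, the 18-tooth gear and the chain sprocket each into the blue tray whose rear ledge shows a sample of that same part, lying flat inside the tray with the hub up. Put the 24-tooth gear, the twin of the master gear, over the tapered post of the test stand, hub up and fully down on the stand's plate, ready for its mesh check. Leave the cordless drill and the oil can where they stand.

Things in the scene. Friction and masses are not known exactly. Their poses are not given: they have to be found in the camera images.
- gear12_c (a point): Loose steel 12-tooth spur gear (the smallest part), lying flat, hub up. Toothed disc 42 mm across, 10 mm thick, at the bottom; on it a plain round hub 24 mm in diameter; 36 mm high in all, about 0.17 kg. The point is its centre, 18 mm above its underside; z is its axis, up.
- gear18_c (a point): Loose steel 18-tooth spur gear (middle size), lying flat, hub up. Toothed disc 60 mm across, 10 mm thick, at the bottom; on it a plain round hub 28 mm in diameter; 36 mm high in all, about 0.26 kg. The point is its centre, 18 mm above its underside; z is its axis, up.
- gear24_c (a point): Loose steel 24-tooth spur gear (the largest gear, with a wide bore), lying flat, hub up. Toothed disc 78 mm across, 10 mm thick, at the bottom; on it a plain round hub 34 mm in diameter; 36 mm high in all; a round bore of 22 mm goes right through; about 0.4 kg. The point is its centre (in the bore), 18 mm above its underside; z is its axis, up.
- sprocket_c (a point): Loose steel chain sprocket, lying flat, hub up: a thin disc 74 mm across and 6 mm thick with 14 pointed teeth and a ring of six small dark holes; on it a plain round hub 28 mm in diameter; 36 mm high in all, about 0.2 kg. The point is its centre, 18 mm above its underside; z is its axis, up.
- tray12_in (a point): Fixed blue tray with a sample of the 12-tooth gear. Each of the three alike trays is a square open pocket, 100 mm inside, walls 4 mm thick, rim 14 mm above the bench, floor 4 mm above the bench; behind it (its +x) a solid ledge 86 mm long, 14 mm high, carries the sample, a hubless copy 8 mm thick, centred 97 mm behind the pocket's centre. The point is the centre of the pocket's floor, 4 mm above the bench; x points to the sample, z up.
- tray18_in (a point): Fixed blue tray like the others, with a sample of the 18-tooth gear (60 mm across) on its rear ledge. The point is the centre of the pocket's floor, 4 mm above the bench; x points to the sample, z up.
- tray_sprocket_in (a point): Fixed blue tray like the others, with a sample of the 14-tooth sprocket (74 mm across, 6 mm thick) on its rear ledge. The point is the centre of the pocket's floor, 4 mm above the bench; x points to the sample, z up.
- post_base (a point): Fixed test stand: a dark steel plate 194 by 108 mm, 8 mm thick, with an upright tapered post, 18 mm in diameter at its foot and 8 mm near its tip, 29 mm tall above the plate. The 24-tooth master gear (78 mm across, its top with hub and pin 30 mm above the bench) sits 97 mm behind the post (+x), too far to touch a gear on the post. The point is the middle of the post's foot on the plate's top face, 8 mm above the bench; x points to the master gear, z up.
- drill: Bystander: red and black cordless drill standing on its battery (115 by 72 mm foot, 210 mm tall, 1.6 kg). The origin is the centre of its underside. Leave it alone.
- oilcan: Bystander: green oil can, 64 mm in diameter, 105 mm tall with a thin bent spout up to 158 mm, 0.3 kg. The origin is the centre of its underside. Leave it alone.
Things that resemble listed ones, but are neither listed nor needed, are in the scene too. What is shaped like the part that bears sprocket_c but brown or pink is not meant.

How it is judged (in metres and radians):
At the end, for the whole second after the job is handed in: Small gears and sprocket in the tray with their own sample (centre within 45 mm, sprocket 25 mm, of the pocket's), big gear on the post (axes within 6 mm); each hub up, within 0.1 rad of upright, underside within 4 mm of floor or plate (6 mm below), released and at rest (horizontal distance between gear12_c and tray12_in below 0.045 m and z of gear12_c in the frame of tray12_in between 0.012 and 0.022 m and angle between each of gear12_c, gear18_c, sprocket_c, gear24_c's own z axis and vertical below 0.1 rad and linear speed of each of gear12, gear18, sprocket, gear24 below 0.02 m/s and horizontal distance between gear18_c and tray18_in below 0.045 m and z of gear18_c in the frame of tray18_in between 0.012 and 0.022 m and horizontal distance between sprocket_c and tray_sprocket_in below 0.025 m and z of sprocket_c in the frame of tray_sprocket_in between 0.012 and 0.022 m and horizontal distance between gear24_c and post_base below 0.006 m and z of gear24_c in the frame of post_base between 0.012 and 0.022 m); the robot touches nothing.
It fails at once if the drill is moved more than 20 mm (distance of drill from where it was at the start of the episode above 0.02 m).
It fails at once if the oil can is moved more than 20 mm (distance of oilcan from where it was at the start of the episode above 0.02 m).
It also fails if it takes over 102 s, if anything falls off the work surface, if the arm or the gripper's body presses on something with over 40 N, if the wrist force passes 120 N, or if a joint passes its speed limit or range.

ROBOT

A 7-joint arm with a two-finger parallel gripper is mounted at the origin on the work surface. World frame = base frame: x ahead of the robot, y to its left, z up, the work surface at z = 0. Lengths are in mm, angles in rad, forces in N, time in s.
With the tool pointing down it reaches from about 400 to 875 mm from the base axis. Payload 4.4 kg.
Tool frame: the origin (TCP) lies midway between the tips of the shut fingers; the grasp point (between the pads) lies 19 mm behind it; y points along the fingers, x is the direction in which the jaws open and shut, and the axes are right-handed (so a half turn about y gives the same grasp; the last joint's range is limited). The gripper opens to 85 mm and grips with 20 to 120 N. Pads are 22 mm wide; open, the fingers measure 114 mm over their backs; the gripper's body (76 mm by 85 mm) begins 54 mm behind the grasp point. The pads swing forward as they close: fully open they stand 13 mm farther back than shut.
Start: joints at [1.15, 0.628, 0.038, 1.517, -0.027, 0.996, -0.02], TCP at [225.84, -609.52, 231.313] pointing down, gripper open.
Joint ranges: [-3.06, 3.06], [-0.37, 2.12], [-1.25, 1.32], [0.18, 2.47], [-1.1, 4.24], [0.23, 1.98], [-2.94, 2.94]. Speed limits (rad/s): [2.57, 2.57, 3.14, 3.14, 3.14, 3.14, 3.14].

INTERFACE

Orientations are given as a unit quaternion [w, x, y, z].
In Python, from workcell import ctrl gives the robot as it stands. The module is installed in compiled form; this text tells all that it offers.
- The arm moves only by the tool servo_tool, never from a script. Its argument "motion" is a list of rows, each a list of 7 numbers: the shift along the world's x, y, z in m, then the turn, a rotation vector about the world's x, y, z in degrees, then the finger opening in m, from 0 to 0.0854. A call has 1 to 20 rows; each row is the pose to reach, as a shift and turn from the pose measured when the call began; what a row does not reach only later rows make up. A row lasts 1/12 s, in which the tool goes at most 41.7 mm and 7.16 degrees, less where a joint would pass 70% of its speed; a pose out of reach is approached as far as the arm can. A call with a gripper value outside its range is refused whole. The fingers move at their own pace and stop on an object; "force" is the grip in N (left out, the last holds). Time passes only in rows, so rows that repeat a pose let the fingers close. It gives the time, the measured TCP pose, the force and the opening at its end, in the units of the state.
- ctrl.state(): the state, without advancing time (a new reading comes with each control period).
- ctrl.get_image(name): name is "scene" or "top"; returns the picture (400x640x3 uint8, red, green, blue); there is no depth.
- ctrl.camera_model(name): a dict with "intrinsics" (3x3 intrinsics, pixels), "R" (3x3) and "t" (3): a world point X has camera coordinates R X + t. Camera axes: x right, y down, z forward; pixel columns grow to the right and rows downward; lengths in mm; the calibration is good to about 2 mm. A picture is of the moment at which its call begins. camera_model takes no time and is no camera call.
- ctrl.sign_off(): hands the job in, once; it reports no verdict.
The state is a dict: "clock": time; "joints": joint angles; "qd": joint speeds; "joint_torque": joint torques, N m; "ee_pos": TCP position; "eef_rot": TCP orientation; "contact_force": force on the tool from outside, world axes, zero at the start; "moment": the same for the moment, N m; "finger_gap": finger opening in mm.
Only numpy, scipy, OpenCV 4.12 (cv2) and the standard library are available. Lean on these libraries where they do the work, as an engineer would, in place of code of your own. Each camera call takes 0.05 s, during which the arm holds its last target.

## Working session

There is one attempt and no reset: what is moved stays moved. The work goes in short steps, Python scripts to look and compute and a tool call to move; the robot and the scene stay as the last step left them, time stands still between calls to the robot, and variables do not carry over. Pictures are saved under pics/ and viewed, and the job is handed in when it is done.

Besides the shell and the picture viewer there is one more tool, called after "Call:" as name(argument=value, ...) on one line, values as JSON. servo_tool: Moves the arm, as the interface text tells. Its arguments: {"type":"object","properties":{"motion":{"type":"array","items":{"type":"array","items":{"type":"number"}}},"force":{"type":"number"}},"required":["motion"]}

```bash
mkdir -p pics; python3 - <<'E'
from workcell import ctrl
import cv2,numpy as np
for n in("scene","top"):
    im=ctrl.get_image(n); cv2.imwrite(f"pics/{n}0.png",im[:,:,::-1]); m=ctrl.camera_model(n); print(n,m)
print(ctrl.state())
E
```

```text
scene {'intrinsics': array([[370.58371804,   0.        , 316.37597941],
       [  0.        , 370.58371804, 200.38403406],
       [  0.        ,   0.        ,   1.        ]]), 'R': array([[-0.86401581,  0.50322383,  0.01557074],
       [ 0.34215956,  0.60960015, -0.71506258],
       [-0.36932845, -0.6124977 , -0.69888702]]), 't': array([ 402.54543551, -118.07739602, 1421.19222374])}
top {'intrinsics': array([[482.32237152,   0.        , 319.49576107],
       [  0.        , 482.32237152, 200.71116374],
       [  0.        ,   0.        ,   1.        ]]), 'R': array([[ 0.01010164, -0.99988648,  0.01117973],
       [-0.99807971, -0.01076543, -0.06099997],
       [ 0.0611134 , -0.01054207, -0.99807516]]), 't': array([ -26.48277814,  469.37715871, 1788.79822237])}
{'clock': 0.1, 'joints': array([ 1.15021953,  0.62922501,  0.038416  ,  1.51825316, -0.02700596,
        0.99630775, -0.02001121]), 'qd': array([ 0.00041874, -0.00423035,  0.00236237, -0.00216908,  0.0007632 ,
       -0.00142718,  0.00112896]), 'joint_torque': array([ 3.12831595e-03, -5.64536726e+01,  1.23024948e+00, -1.93975604e+01,
        1.12812436e-02,  5.35844461e-03, -8.01784580e-06]), 'ee_pos': array([ 225.65247315, -608.98550653,  230.50381696]), 'eef_rot': array([ 0.58072595, -0.58004479,  0.40440652, -0.40343623]), 'contact_force': array([ 0.34204287, -1.40722173,  0.97304074]), 'moment': array([ 0.01824208, -0.03035074,  0.00083909]), 'finger_gap': 85.52701337689098}
```

View pics/scene0.png

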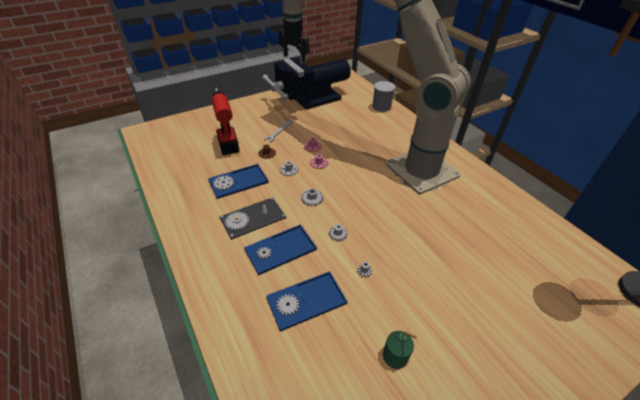

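View pics/top0.png

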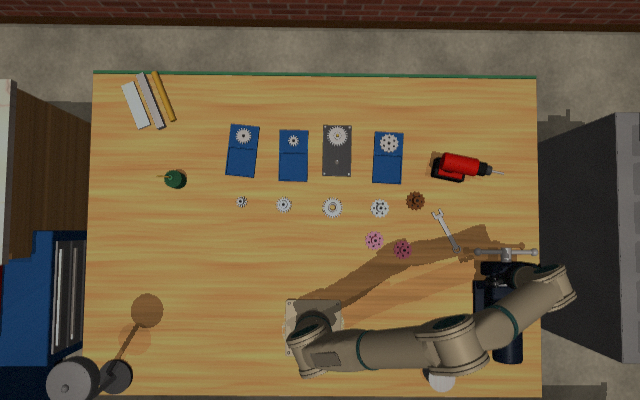

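```bash
python3 - <<'E'
import cv2
im=cv2.imread("pics/top0.png")
cv2.imwrite("pics/cropL.png",cv2.resize(im[115:225,215:315],None,fx=5,fy=5,interpolation=cv2.INTER_CUBIC))
cv2.imwrite("pics/cropR.png",cv2.resize(im[115:225,310:435],None,fx=5,fy=5,interpolation=cv2.INTER_CUBIC))
E
```

```text
(no output)
```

View pics/cropL.png

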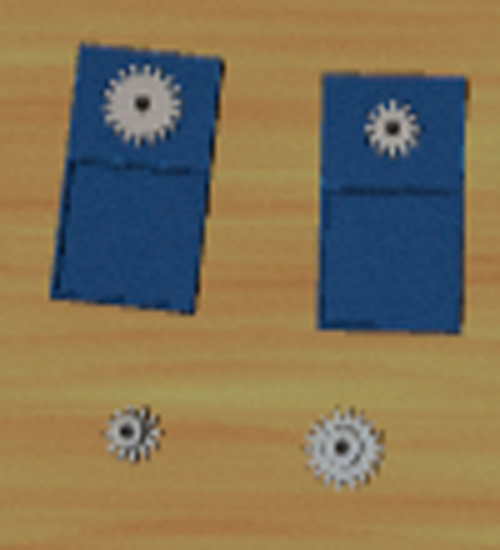

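View pics/cropR.png

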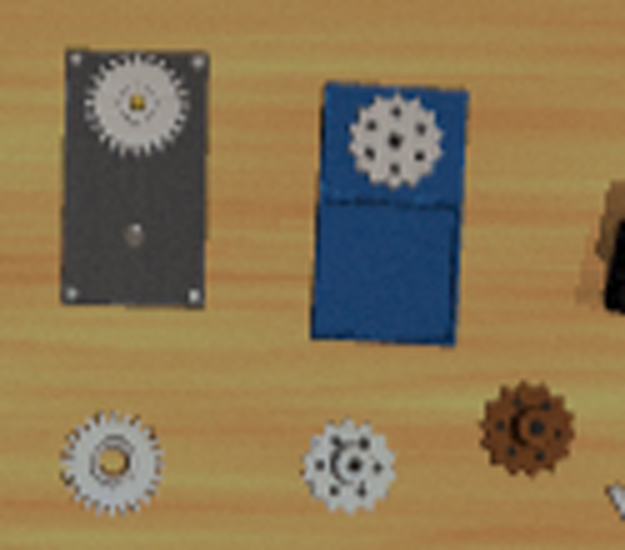

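```bash
cat > h.py <<'E'
import cv2,numpy as np
from scipy.optimize import minimize
from workcell import ctrl
def proj(n,P):
    m=ctrl.camera_model(n); c=np.atleast_2d(P)@m["R"].T+m["t"]; u=c@m["intrinsics"].T
    return u[:,:2]/u[:,2:]
def back(n,uv,z):
    m=ctrl.camera_model(n); R=m["R"];d=R.T@np.linalg.inv(m["intrinsics"])@np.array([*uv,1.]); o=-R.T@m["t"]
    return o+d*(z-o[2])/d[2]
def circ(x,y,z,r,n=40):
    a=np.linspace(0,2*np.pi,n,endpoint=False); return np.c_[x+r*np.cos(a),y+r*np.sin(a),np.full(n,z)]
def rect(x,y,w,z):  # pocket centre
    c,s=np.cos(w),np.sin(w); L=np.array([[-54,-54],[140,-54],[140,54],[-54,54]])
    return np.c_[L@np.array([[c,s],[-s,c]])+[x,y],np.full(4,z)]
S=8
def draw(n,groups,box):
    x0,y0,x1,y1=box; M=np.zeros(((y1-y0)*S,(x1-x0)*S),np.uint8)
    for g in groups:
        q=(proj(n,g)-[x0-.5,y0-.5])*S-.5
        cv2.fillConvexPoly(M,cv2.convexHull(np.round(q*16).astype(np.int32)),255,shift=4)
    return cv2.resize(M,(x1-x0,y1-y0),interpolation=cv2.INTER_AREA)/255.
def part(p,R,t,h): x,y=p[:2]; return [np.r_[circ(x,y,0,R),circ(x,y,t,R)],np.r_[circ(x,y,t,h),circ(x,y,36,h)]]
def tray(p,z): return [np.r_[rect(*p,0),rect(*p,z)]]
PARTS=dict(g12=(21,10,12),g18=(30,10,14),g24=(39,10,17),spr=(37,6,14))
E
cat > meas.py <<'E'
from h import *
ims={n:cv2.imread(f"pics/{n}0.png") for n in("scene","top")}
def seg(n,kind,box):
    x0,y0,x1,y1=box; c=ims[n][y0:y1,x0:x1].astype(float); b,g,r=c[...,0],c[...,1],c[...,2]
    if kind=="blue": m=(b-r>25)
    elif kind=="part": m=(r-b<45)
    else: m=(r-b<40)
    m=m.astype(np.uint8)
    k,l,st,_=cv2.connectedComponentsWithStats(m); i=1+np.argmax(st[1:,4]); m=(l==i).astype(np.uint8)
    cs,_=cv2.findContours(m,cv2.RETR_EXTERNAL,cv2.CHAIN_APPROX_NONE); cv2.drawContours(m,cs,-1,1,-1)
    return m.astype(float)
def fit(kind,gen,p0,cams):
    D=[]
    for n in cams:
        q=np.vstack([proj(n,g) for g in gen(p0)]); a=np.floor(q.min(0)-7).astype(int); b=np.ceil(q.max(0)+7).astype(int); box=(*a,*b)
        D.append((n,box,seg(n,kind,box)))
    s=np.array([1,1,100.][:len(p0)])
    f=lambda v:sum(((draw(n,gen(v/s),bx)-m)**2).sum() for n,bx,m in D)
    v0=np.array(p0)*s
    sim=np.vstack([v0]+[v0+8*np.eye(len(p0))[i] for i in range(len(p0))])
    r=minimize(f,v0,method="Nelder-Mead",options=dict(initial_simplex=sim,xatol=.05,fatol=.02))
    return r.x/s,r.fun,sum(m.sum() for *_,m in D)
px=dict(g12=(241,202),g18=(284,205),g24=(332,207),spr=(380,208))
for k,u in px.items():
    p0=back("top",u,10)[:2]
    for cams in (["top"],["scene"],["top","scene"]):
        p,e,a=fit("part",lambda p:part(p,*PARTS[k]),p0,cams); print(k,cams,p.round(1),round(e,1),a)
tr=dict(t18=((242,159),14,"blue"),t12=((293,167),14,"blue"),tspr=((387,171),14,"blue"),stand=((337,162),8,"dark"))
for k,(u,z,kd) in tr.items():
    p0=[*back("top",u,z)[:2],0.]
    for cams in (["top"],["scene"],["top","scene"]):
        p,e,a=fit(kd,lambda p:tray(p,z),p0,cams); print(k,cams,p.round(3),round(e,1),a)
for u in [(337,162.3),(336.8,161)]: print("post tip",back("top",u,37),back("top",u,30))
E
python3 meas.py
```

```text
g12 ['top'] [464. 272.] 16.0 85.0
g12 ['scene'] [463.4 272.2] 10.6 174.0
g12 ['top', 'scene'] [463.5 272.3] 27.2 259.0
g18 ['top'] [455.1 114.1] 29.2 171.0
g18 ['scene'] [453.4 113.9] 17.2 240.0
g18 ['top', 'scene'] [454.2 114.1] 47.1 411.0
g24 ['top'] [445.8 -69.9] 34.4 305.0
g24 ['scene'] [444.7 -69.3] 17.1 301.0
g24 ['top', 'scene'] [445.1 -69.4] 52.5 606.0
spr ['top'] [ 446.3 -246.6] 38.2 262.0
spr ['scene'] [ 444.3 -247.7] 24.6 199.0
spr ['top', 'scene'] [ 445.3 -247. ] 64.7 461.0
t18 ['top'] [ 6.14681e+02  2.77298e+02 -9.70000e-02] 36.5 1460.0
t18 ['scene'] [ 6.13368e+02  2.73939e+02 -9.30000e-02] 190.0 2526.0
t18 ['top', 'scene'] [ 6.14079e+02  2.76555e+02 -9.30000e-02] 245.6 3986.0
t12 ['top'] [ 5.98812e+02  8.02320e+01 -5.00000e-03] 25.1 1450.0
t12 ['scene'] [ 5.96038e+02  7.68480e+01 -1.30000e-02] 177.1 1786.0
t12 ['top', 'scene'] [ 5.98753e+02  7.99250e+01 -4.00000e-03] 215.9 3236.0
tspr ['top'] [ 5.93564e+02 -2.74946e+02 -5.00000e-02] 35.8 1447.0
tspr ['scene'] [ 5.91898e+02 -2.80686e+02 -6.20000e-02] 154.5 1040.0
tspr ['top', 'scene'] [ 5.93821e+02 -2.74564e+02 -5.40000e
[... 426 characters left out ...]
                          **options)
    fxr = func(xr)
    fx = function(np.copy(x), *(wrapper_args + args))
  File "meas.py", line 18, in <lambda>
    f=lambda v:sum(((draw(n,gen(v/s),bx)-m)**2).sum() for n,bx,m in D)
               ~~~^^^^^^^^^^^^^^^^^^^^^^^^^^^^^^^^^^^^^^^^^^^^^^^^^^^^
  File "meas.py", line 18, in <genexpr>
    f=lambda v:sum(((draw(n,gen(v/s),bx)-m)**2).sum() for n,bx,m in D)
                     ~~~~^^^^^^^^^^^^^^^
  File "h.py", line 19, in draw
    q=(proj(n,g)-[x0-.5,y0-.5])*S-.5
       ~~~~^^^^^
  File "h.py", line 5, in proj
    m=ctrl.camera_model(n); c=np.atleast_2d(P)@m["R"].T+m["t"]; u=c@m["intrinsics"].T
ValueError: time passes only in moves, steps and waits
```

```bash
python3 - <<'E'
from workcell import ctrl
import pickle
pickle.dump({n:ctrl.camera_model(n) for n in("scene","top")},open("cam.pkl","wb"))
E
sed -i 's/ctrl.camera_model(n)/CM[n]/; s/^from workcell.*/import pickle\nCM=pickle.load(open("cam.pkl","rb"))/' h.py
sed -i 's/^px=.*/px={}/; s/(242,159)/(240,164)/;s/(293,167)/(293,170)/;s/(387,171)/(386,173)/' meas.py; python3 meas.py
```

```text
t18 ['top'] [ 6.14490e+02  2.77323e+02 -9.50000e-02] 36.4 1460.0
t18 ['scene'] [ 6.13431e+02  2.74281e+02 -9.30000e-02] 192.6 2526.0
t18 ['top', 'scene'] [ 6.14174e+02  2.77135e+02 -9.60000e-02] 243.2 3986.0
t12 ['top'] [ 5.98824e+02  8.03710e+01 -5.00000e-03] 25.2 1450.0
t12 ['scene'] [ 5.96294e+02  7.77560e+01 -1.80000e-02] 179.5 1786.0
t12 ['top', 'scene'] [ 5.98115e+02  8.02070e+01 -7.00000e-03] 216.0 3236.0
tspr ['top'] [ 5.93612e+02 -2.75031e+02 -4.90000e-02] 36.0 1447.0
tspr ['scene'] [ 5.92141e+02 -2.80557e+02 -4.80000e-02] 155.1 1040.0
tspr ['top', 'scene'] [ 5.93561e+02 -2.75010e+02 -4.70000e-02] 200.4 2487.0
stand ['top'] [ 6.19633e+02 -8.36280e+01 -6.00000e-03] 22.0 1437.0
stand ['scene'] [ 6.18589e+02 -8.40610e+01 -1.10000e-02] 55.7 1444.0
stand ['top', 'scene'] [ 6.18954e+02 -8.41730e+01 -4.00000e-03] 83.8 2881.0
post tip [611.77256224 -84.86627711  37.        ] [612.76646207 -85.19041245  30.        ]
post tip [616.62217299 -84.08523204  37.        ] [617.63517348 -84.40629116  30.        ]
```

```bash
cat > st.py <<'E'
from workcell import ctrl
import numpy as np
from scipy.spatial.transform import Rotation as Ro
s=ctrl.state(); w,x,y,z=s["eef_rot"]; R=Ro.from_quat([x,y,z,w]); M=R.as_matrix()
print(s["clock"],s["ee_pos"].round(1),"gap",round(s["finger_gap"],1),"F",s["contact_force"].round(1),"q",s["joints"].round(2))
print("jaw",M[:,0].round(4),"appr",M[:,1].round(4))
print("upright fix deg", np.degrees(np.cross(M[:,1],[0,0,-1])).round(2))
E
python3 st.py; python3 -c "
from h import *
print(back('top',(447,167),0),back('top',(175,179),100),back('top',(415,201),5))"
```

```text
0.1 [ 225.7 -609.   230.5] gap 85.5 F [ 0.3 -1.4  1. ] q [ 1.15  0.63  0.04  1.52 -0.03  1.   -0.02]
jaw [ 0.3474 -0.9377 -0.0017] appr [-6.0e-04  1.6e-03 -1.0e+00]
upright fix deg [-0.09 -0.03 -0.  ]
[ 603.94450143 -504.47963611    0.        ] [536.25344562 494.35861375 100.        ] [ 472.9986862  -381.42233001    5.        ]
```

Call:
servo_tool(motion=[[0.02,0.03,0,0,0,0,0.06],[0.04,0.065,-0.01,0,0,0,0.06],[0.06,0.1,-0.02,0,0,0,0.06],[0.08,0.135,-0.03,0,0,0,0.06],[0.1,0.168,-0.045,0,0,0,0.06],[0.12,0.2,-0.06,0,0,0,0.06],[0.14,0.232,-0.075,0,0,0,0.06],[0.16,0.265,-0.09,0,0,0,0.06],[0.18,0.3,-0.105,0,0,0,0.06],[0.2,0.332,-0.12,0,0,0,0.06],[0.2196,0.362,-0.13,0,0,0,0.06],[0.2196,0.362,-0.13,0,0,0,0.06],[0.2196,0.362,-0.13,0,0,0,0.06],[0.2196,0.362,-0.13,0,0,0,0.06],[0.2196,0.362,-0.13,0,0,0,0.06]], force=40)

```text
clock: 1.35
ee_pos: [444.5, -248.5, 100.7]
eef_rot: [0.58, -0.58, 0.405, -0.404]
contact_force: [-0.1, 0.3, 0.4]
finger_gap: 60.2
```

```bash
python3 st.py
```

```text
1.35 [ 444.5 -248.5  100.7] gap 60.2 F [-0.1  0.3  0.4] q [ 0.42  0.63  0.05  2.02 -0.07  0.49 -0.7 ]
jaw [ 3.452e-01 -9.385e-01 -8.000e-04] appr [-8.e-04  6.e-04 -1.e+00]
upright fix deg [-0.03 -0.05 -0.  ]
```

```bash
cat > snap.py <<'E'
import sys,cv2
from workcell import ctrl
tag=sys.argv[1]
for a in sys.argv[2:]:
    n,x0,y0,x1,y1,f=a.split(","); im=ctrl.get_image(n)[:,:,::-1]; cv2.imwrite(f"pics/{n}_{tag}_full.png",im)
    cv2.imwrite(f"pics/{n}_{tag}.png",cv2.resize(im[int(y0):int(y1),int(x0):int(x1)],None,fx=float(f),fy=float(f),interpolation=cv2.INTER_CUBIC))
E
python3 snap.py a scene,210,110,370,210,5
```

```text
(no output)
```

View pics/scene_a.png

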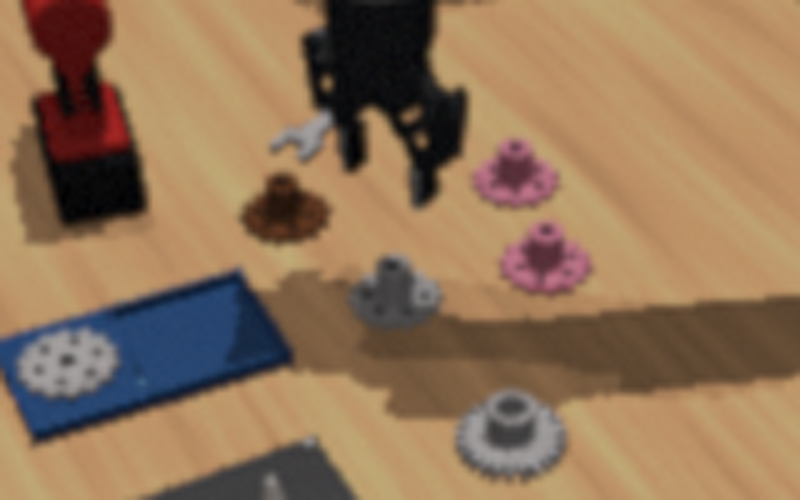

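The gripper (fingertips at crop (350,165) and (425,200)) stands above the grey sprocket (crop (395,290)); the pink and brown ones are clear.

Call:
servo_tool(motion=[[0.001,0.001,-0.025,0,0,0,0.06],[0.001,0.0015,-0.05,0,0,0,0.06],[0.001,0.0015,-0.07,0,0,0,0.06],[0.001,0.0015,-0.082,0,0,0,0.06],[0.001,0.0015,-0.09,0,0,0,0.06],[0.001,0.0015,-0.0915,0,0,0,0.06],[0.001,0.0015,-0.0915,0,0,0,0.06],[0.001,0.0015,-0.0915,0,0,0,0.02],[0.001,0.0015,-0.0915,0,0,0,0.02],[0.001,0.0015,-0.0915,0,0,0,0.02],[0.001,0.0015,-0.0915,0,0,0,0.02],[0.001,0.0015,-0.0915,0,0,0,0.02],[0.001,0.0015,-0.0915,0,0,0,0.02],[0.001,0.0015,-0.0915,0,0,0,0.02]], force=40)

```text
clock: 2.57
ee_pos: [445.9, -247.4, 10.3]
eef_rot: [0.58, -0.58, 0.405, -0.405]
contact_force: [-0.7, 0.4, 6.2]
finger_gap: 26.8
```

```bash
python3 st.py
```

```text
2.5667 [ 445.9 -247.4   10.3] gap 26.8 F [-0.7  0.4  6.2] q [ 0.43  0.8   0.03  2.06 -0.08  0.29 -0.69]
jaw [ 3.447e-01 -9.387e-01  3.000e-04] appr [ 7.e-04 -0.e+00 -1.e+00]
upright fix deg [0.   0.04 0.  ]
```

Call:
servo_tool(motion=[[0,0,0.01,0,0,0,0.02],[0,0,0.03,0,0,0,0.02],[0,0,0.05,0,0,0,0.02],[0.03,-0.006,0.06,0,0,0,0.02],[0.06,-0.012,0.06,0,0,0,0.02],[0.09,-0.018,0.06,0,0,0,0.02],[0.12,-0.024,0.06,0,0,0,0.02],[0.14,-0.0276,0.06,0,0,0,0.02],[0.1477,-0.0276,0.06,0,0,0,0.02],[0.1477,-0.0276,0.06,0,0,0,0.02],[0.1477,-0.0276,0.06,0,0,0,0.02]])

```text
clock: 3.48
ee_pos: [592.0, -274.4, 70.1]
eef_rot: [-0.58, 0.58, -0.405, 0.404]
contact_force: [0.1, 1.2, -2.5]
finger_gap: 26.7
```

```bash
python3 st.py;python3 snap.py b scene,180,100,340,220,5 top,310,110,440,230,5
```

```text
3.4833 [ 592.  -274.4   70.1] gap 26.7 F [ 0.1  1.2 -2.5] q [ 0.35  0.83  0.07  1.63 -0.08  0.69 -0.76]
jaw [ 0.345  -0.9386 -0.0014] appr [-1.8e-03  8.0e-04 -1.0e+00]
upright fix deg [-0.04 -0.1  -0.  ]
```

View pics/scene_b.png

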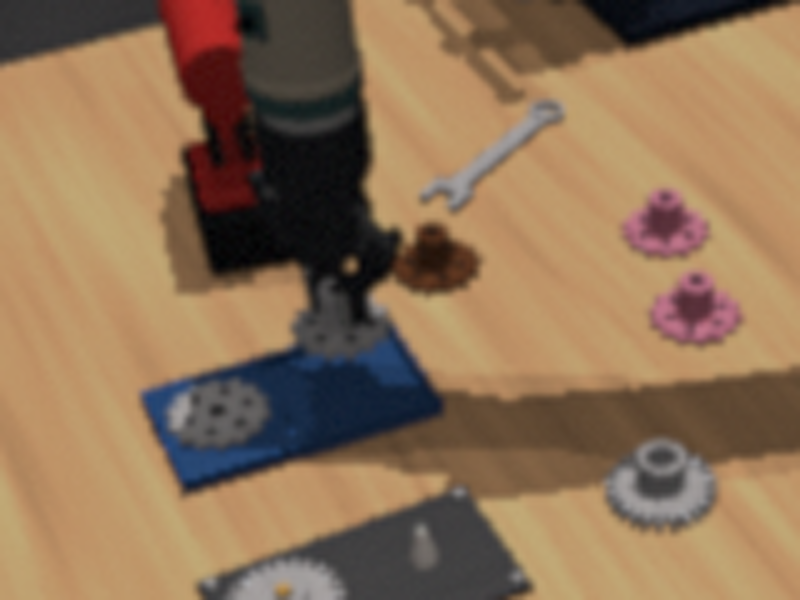

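View pics/top_b.png

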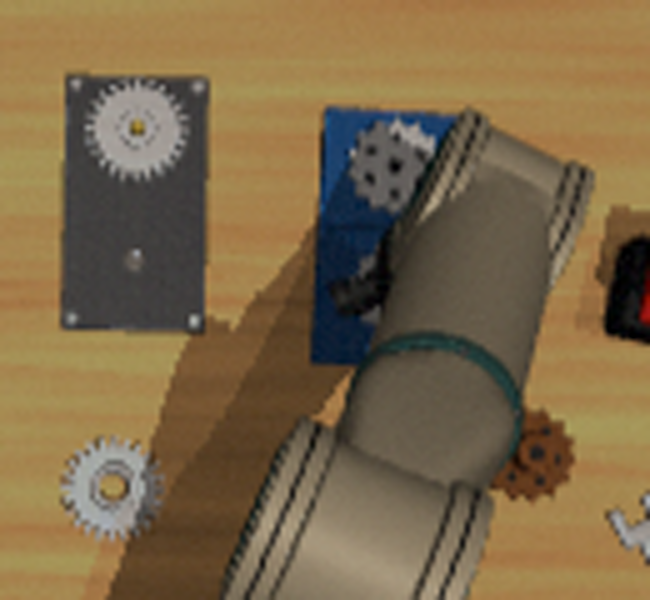

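The sprocket is held level above its tray (scene crop (340,330)), and the arm is clear of the drill.

Call:
servo_tool(motion=[[0.001,-0.0005,-0.02,0,0,0,0.02],[0.0015,-0.0005,-0.038,0,0,0,0.02],[0.0015,-0.0005,-0.048,0,0,0,0.02],[0.0015,-0.0005,-0.054,0,0,0,0.02],[0.0015,-0.0005,-0.056,0,0,0,0.02],[0.0015,-0.0005,-0.056,0,0,0,0.02],[0.0015,-0.0005,-0.056,0,0,0,0.02],[0.0015,-0.0005,-0.056,0,0,0,0.05],[0.0015,-0.0005,-0.056,0,0,0,0.05],[0.0015,-0.0005,-0.056,0,0,0,0.05],[0.0015,-0.0005,-0.056,0,0,0,0.05],[0.0015,-0.0005,-0.056,0,0,0,0.05]])

```text
clock: 4.58
ee_pos: [593.0, -275.5, 14.4]
eef_rot: [-0.579, 0.58, -0.406, 0.404]
contact_force: [0.3, 0.3, -0.1]
finger_gap: 50.4
```

```bash
python3 st.py
```

```text
4.5833 [ 593.  -275.5   14.4] gap 50.4 F [ 0.3  0.3 -0.1] q [ 0.36  0.91  0.06  1.64 -0.08  0.6  -0.76]
jaw [ 0.344 -0.939 -0.001] appr [-1.8e-03  4.0e-04 -1.0e+00]
upright fix deg [-0.02 -0.1  -0.  ]
```

Call:
servo_tool(motion=[[0,0,0.02,0,0,0,0.05],[0,0,0.05,0,0,0,0.06],[0,0,0.075,0,0,0,0.06],[-0.022,0.03,0.075,0,0,0,0.06],[-0.044,0.06,0.075,0,0,0,0.06],[-0.066,0.09,0.075,0,0,0,0.06],[-0.088,0.12,0.075,0,0,0,0.06],[-0.11,0.15,0.075,0,0,0,0.06],[-0.132,0.18,0.075,0,0,0,0.06],[-0.148,0.206,0.075,0,0,0,0.06],[-0.148,0.206,0.06,0,0,0,0.06],[-0.148,0.206,0.05,0,0,0,0.06],[-0.148,0.206,0.05,0,0,0,0.06],[-0.148,0.206,0.05,0,0,0,0.06]])

```text
clock: 5.75
ee_pos: [445.0, -69.5, 64.3]
eef_rot: [-0.579, 0.58, -0.406, 0.404]
contact_force: [0.5, 0.5, -0.6]
finger_gap: 59.8
```

```bash
python3 st.py;python3 snap.py c scene,180,100,340,220,5
```

```text
5.75 [445.  -69.5  64.3] gap 59.8 F [ 0.5  0.5 -0.6] q [ 0.05  0.66  0.07  2.2  -0.14  0.3  -0.98]
jaw [ 0.344  -0.939  -0.0011] appr [-2.2e-03  4.0e-04 -1.0e+00]
upright fix deg [-0.02 -0.13 -0.  ]
```

View pics/scene_c.png

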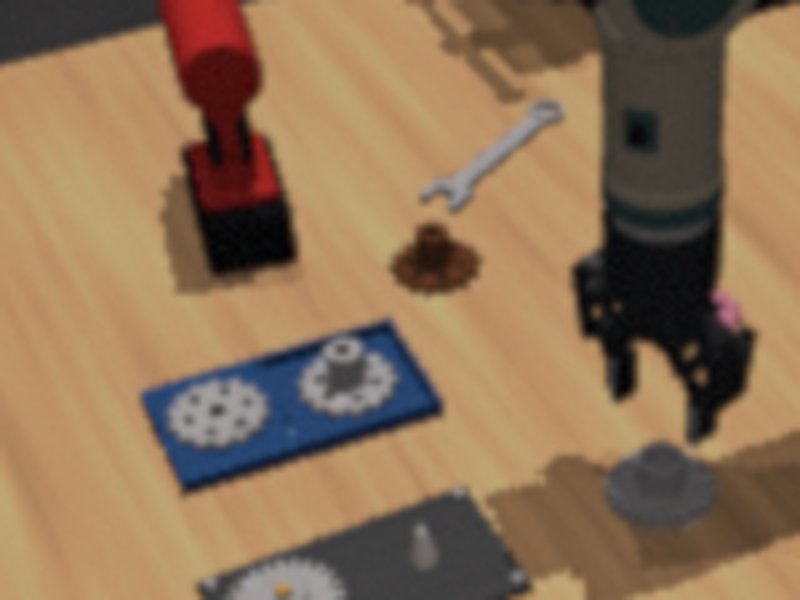

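The sprocket lies flat in its tray (crop (347,378)), and the gripper stands over the 24-tooth gear (crop (660,485)).

Call:
servo_tool(motion=[[0,0,-0.02,0,0,0,0.06],[0,0,-0.036,0,0,0,0.06],[0,0,-0.046,0,0,0,0.06],[0,0,-0.051,0,0,0,0.06],[0,0,-0.051,0,0,0,0.06],[0,0,-0.051,0,0,0,0.06],[0,0,-0.051,0,0,0,0.025],[0,0,-0.051,0,0,0,0.025],[0,0,-0.051,0,0,0,0.025],[0,0,-0.051,0,0,0,0.025],[0,0,-0.051,0,0,0,0.025],[0,0,-0.051,0,0,0,0.025]], force=50)

```text
clock: 6.8
ee_pos: [445.6, -69.4, 14.5]
eef_rot: [0.58, -0.579, 0.406, -0.405]
contact_force: [-1.1, 0.9, 7.0]
finger_gap: 31.7
```

```bash
python3 st.py
```

```text
6.8 [445.6 -69.4  14.5] gap 31.7 F [-1.1  0.9  7. ] q [-0.07  0.78  0.25  2.21 -0.83  0.24 -0.3 ]
jaw [ 0.3432 -0.9393 -0.0017] appr [-3.0e-04  1.6e-03 -1.0e+00]
upright fix deg [-0.09 -0.02 -0.  ]
```

Call:
servo_tool(motion=[[0,0,0.01,0,0,0,0.025],[0,0,0.03,0,0,0,0.025],[0,0,0.05,0,0,0,0.025],[0.03,-0.003,0.06,0,0,0,0.025],[0.06,-0.006,0.06,0,0,0,0.025],[0.09,-0.009,0.06,0,0,0,0.025],[0.12,-0.012,0.06,0,0,0,0.025],[0.15,-0.0146,0.06,0,0,0,0.025],[0.174,-0.0146,0.06,0,0,0,0.025],[0.174,-0.0146,0.06,0,0,0,0.025],[0.174,-0.0146,0.06,0,0,0,0.025],[0.174,-0.0146,0.06,0,0,0,0.025]])

```text
clock: 7.8
ee_pos: [617.9, -84.2, 73.9]
eef_rot: [-0.579, 0.579, -0.407, 0.404]
contact_force: [-0.5, 0.2, -3.7]
finger_gap: 32.1
```

```bash
python3 st.py;python3 snap.py d scene,200,130,300,240,5 top,310,110,440,230,5
```

```text
7.8 [617.9 -84.2  73.9] gap 32.1 F [-0.5  0.2 -3.7] q [-0.23  0.86  0.56  1.73 -0.64  0.74 -0.57]
jaw [ 0.3426 -0.9395 -0.003 ] appr [-0.0033  0.002  -1.    ]
upright fix deg [-0.12 -0.19 -0.  ]
```

View pics/scene_d.png

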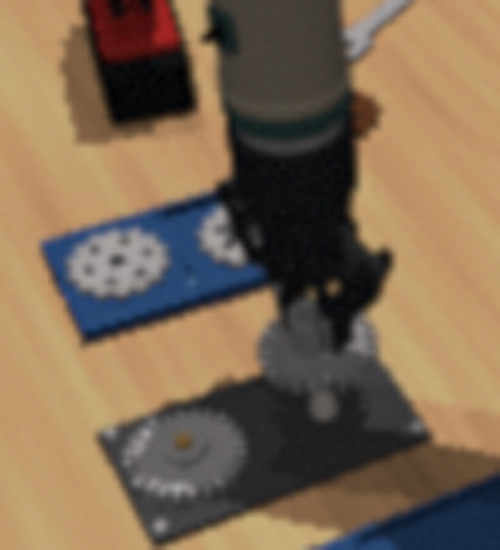

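View pics/top_d.png

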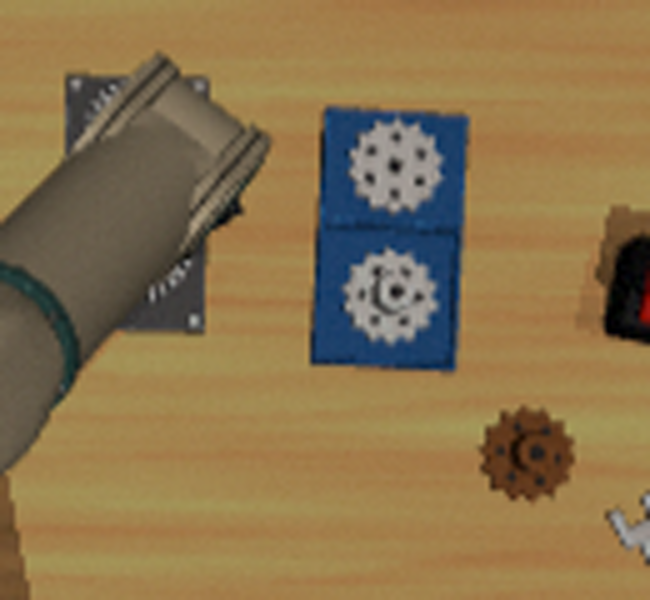

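```bash
python3 - <<'E'
from h import *
im=cv2.imread("pics/scene_d_full.png"); f=8
x0,y0,x1,y1=240,175,300,235
c=cv2.resize(im[y0:y1,x0:x1],None,fx=f,fy=f,interpolation=cv2.INTER_CUBIC)
def pl(P,col,n="scene"):
    q=(proj(n,P)-[x0-.5,y0-.5])*f
    cv2.polylines(c,[np.round(q).astype(np.int32)],True,col,1,cv2.LINE_AA)
z=59.4
pl(circ(617.9,-84.2,z,39),(0,0,255)); pl(circ(617.9,-84.2,z+10,39),(0,0,255)); pl(circ(617.9,-84.2,z+36,17),(0,255,255))
for zz,r in((8,9),(35,4)): pl(circ(619.2,-84,zz,r),(0,255,0))
cv2.imwrite("pics/ov1.png",c)
E
```

```text
(no output)
```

View pics/ov1.png

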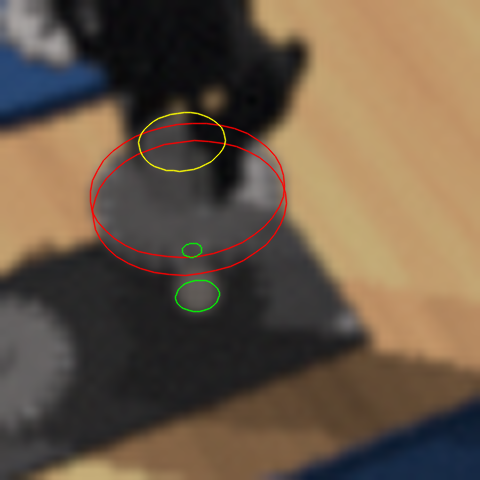

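```bash
python3 - <<'E'
from h import *
im=cv2.imread("pics/scene_d_full.png"); f=12
x0,y0,x1,y1=247,185,282,220
c0=np.clip(im[y0:y1,x0:x1].astype(float)*2,0,255).astype(np.uint8)
c0=cv2.resize(c0,None,fx=f,fy=f,interpolation=cv2.INTER_CUBIC);c=c0.copy()
def pl(P,col,n="scene"):
    q=(proj(n,P)-[x0-.5,y0-.5])*f
    cv2.polylines(c,[np.round(q).astype(np.int32)],True,col,1,cv2.LINE_AA)
z=59.4
for r in(39,35): pl(circ(617.9,-84.2,z,r),(0,0,255)); pl(circ(617.9,-84.2,z+10,r),(255,0,255))
for zz,r in((8,9),(35,4)): pl(circ(619.2,-84,zz,r),(0,255,0))
cv2.imwrite("pics/ov2.png",np.hstack([c0[:,:400],c[:,:400]]))
E
```

```text
(no output)
```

View pics/ov2.png

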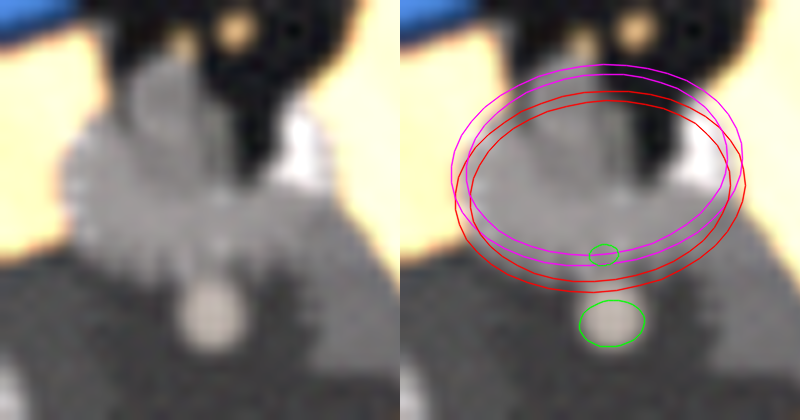

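Call:
servo_tool(motion=[[0.0012,0.0002,-0.01,0,0,0,0.025],[0.0015,0.0002,-0.02,0.1,0.2,0,0.025],[0.0015,0.0002,-0.028,0.1,0.2,0,0.025],[0.0015,0.0002,-0.034,0.1,0.2,0,0.025],[0.0015,0.0002,-0.036,0.1,0.2,0,0.025],[0.0015,0.0002,-0.036,0.1,0.2,0,0.025]])

```text
clock: 8.4
ee_pos: [618.7, -83.9, 37.1]
eef_rot: [-0.579, 0.58, -0.409, 0.403]
contact_force: [0.5, 0.3, -3.3]
finger_gap: 31.5
```

```bash
python3 st.py;python3 snap.py e scene,240,170,300,240,8
```

```text
8.4 [618.7 -83.9  37.1] gap 31.5 F [ 0.5  0.3 -3.3] q [-0.21  0.92  0.52  1.73 -0.67  0.69 -0.54]
jaw [ 0.342  -0.9397 -0.0065] appr [-0.0078  0.004  -1.    ]
upright fix deg [-0.23 -0.45 -0.  ]
```

View pics/scene_e.png

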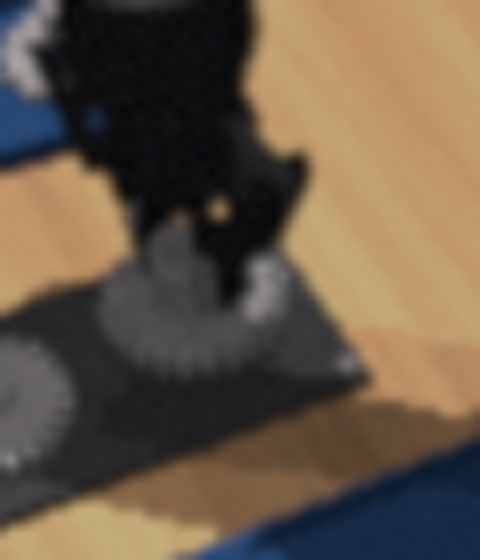

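Gear threaded onto the post (disc at crop (190,320)), with no side force; I gave the levelling turn the wrong sign, so I reverse it now.

Call:
servo_tool(motion=[[0.0005,0,-0.004,-0.2,-0.45,0,0.025],[0.0005,0,-0.008,-0.2,-0.45,0,0.025],[0.0005,0,-0.011,-0.2,-0.45,0,0.025],[0.0005,0,-0.013,-0.2,-0.45,0,0.025],[0.0005,0,-0.0135,-0.2,-0.45,0,0.025],[0.0005,0,-0.0135,-0.2,-0.45,0,0.025]])

```text
clock: 8.95
ee_pos: [619.6, -84.1, 24.1]
eef_rot: [0.58, -0.579, 0.405, -0.406]
contact_force: [0.7, 0.3, -3.9]
finger_gap: 31.6
```

```bash
python3 st.py
```

```text
8.95 [619.6 -84.1  24.1] gap 31.6 F [ 0.7  0.3 -3.9] q [-0.2   0.93  0.5   1.74 -0.69  0.66 -0.53]
jaw [ 0.342  -0.9397  0.    ] appr [ 9.e-04  3.e-04 -1.e+00]
upright fix deg [-0.02  0.05  0.  ]
```

Underside is about 9–10 mm above the bench, still free. Lower the last millimetre, then release and lift.

Call:
servo_tool(motion=[[0,0,-0.0015,0,0,0,0.025],[0,0,-0.002,0,0,0,0.025],[0,0,-0.002,0,0,0,0.025],[0,0,-0.002,0,0,0,0.06],[0,0,-0.002,0,0,0,0.06],[0,0,-0.001,0,0,0,0.06],[0,0,-0.001,0,0,0,0.06],[0,0,-0.001,0,0,0,0.06],[0,0,0.02,0,0,0,0.06],[0,0,0.05,0,0,0,0.06],[0,0,0.07,0,0,0,0.06],[-0.03,0.036,0.07,0,0,0,0.06],[-0.06,0.072,0.07,0,0,0,0.06],[-0.09,0.108,0.07,0,0,0,0.06],[-0.12,0.144,0.07,0,0,0,0.06],[-0.15,0.18,0.07,0,0,0,0.06],[-0.1654,0.1982,0.06,0,0,0,0.06],[-0.1654,0.1982,0.04,0,0,0,0.06],[-0.1654,0.1982,0.04,0,0,0,0.06],[-0.1654,0.1982,0.04,0,0,0,0.06]])

```text
clock: 10.62
ee_pos: [454.3, 113.9, 64.0]
eef_rot: [-0.579, 0.579, -0.405, 0.406]
contact_force: [1.3, -0.7, -0.1]
finger_gap: 60.2
```

```bash
python3 st.py;python3 snap.py f scene,200,130,360,250,5
```

```text
10.6167 [454.3 113.9  64. ] gap 60.2 F [ 1.3 -0.7 -0.1] q [-0.62  0.72  0.48  2.16 -0.8   0.44 -0.73]
jaw [ 3.426e-01 -9.395e-01  6.000e-04] appr [ 6.e-04 -4.e-04 -1.e+00]
upright fix deg [0.03 0.03 0.  ]
```

View pics/scene_f.png

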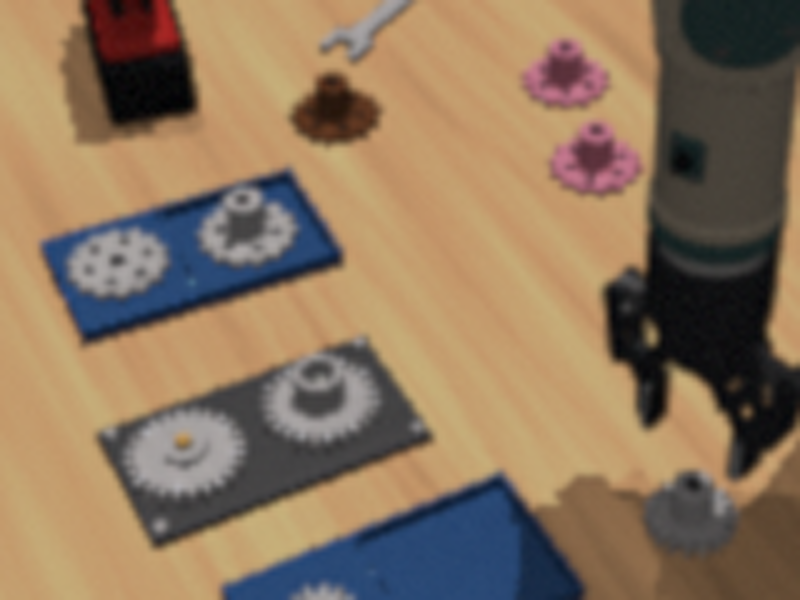

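The 24-tooth gear sits flat on the stand (crop (320,400)); the gripper is above the 18-tooth gear (crop (690,515)).

Call:
servo_tool(motion=[[0,0,-0.02,0,0,0,0.06],[0,0,-0.036,0,0,0,0.06],[0,0,-0.046,0,0,0,0.06],[0,0,-0.05,0,0,0,0.06],[0,0,-0.05,0,0,0,0.06],[0,0,-0.05,0,0,0,0.06],[0,0,-0.05,0,0,0,0.02],[0,0,-0.05,0,0,0,0.02],[0,0,-0.05,0,0,0,0.02],[0,0,-0.05,0,0,0,0.02],[0,0,-0.05,0,0,0,0.02],[0,0,-0.05,0,0,0,0.02]], force=50)

```text
clock: 11.67
ee_pos: [456.0, 113.2, 15.5]
eef_rot: [0.58, -0.578, 0.405, -0.407]
contact_force: [-0.7, 0.6, 8.2]
finger_gap: 26.2
```

```bash
python3 st.py
```

```text
11.6667 [456.  113.2  15.5] gap 26.2 F [-0.7  0.6  8.2] q [-0.53  0.8   0.34  2.17 -0.9   0.31 -0.63]
jaw [ 0.3409 -0.9401  0.0013] appr [ 3.8e-03  1.0e-04 -1.0e+00]
upright fix deg [-0.    0.22  0.  ]
```

Call:
servo_tool(motion=[[0,0,0.01,0,0,0,0.02],[0,0,0.03,0,0,0,0.02],[0,0,0.055,0,0,0,0.02],[0.024,0.025,0.06,0,0,0,0.02],[0.048,0.05,0.06,0,0,0,0.02],[0.072,0.075,0.06,0,0,0,0.02],[0.096,0.1,0.06,0,0,0,0.02],[0.12,0.125,0.06,0,0,0,0.02],[0.144,0.15,0.06,0,0,0,0.02],[0.158,0.164,0.06,0,0,0,0.02],[0.158,0.164,0.06,0,0,0,0.02],[0.158,0.164,0.04,0,0,0,0.02],[0.158,0.164,0.03,0,0,0,0.02],[0.158,0.164,0.03,0,0,0,0.02]])

```text
clock: 12.83
ee_pos: [610.7, 276.2, 42.4]
eef_rot: [-0.578, 0.58, -0.406, 0.406]
contact_force: [-1.4, 0.6, -2.9]
finger_gap: 26.4
```

```bash
python3 st.py;python3 snap.py g scene,220,200,360,340,4
```

```text
12.8333 [610.7 276.2  42.4] gap 26.4 F [-1.4  0.6 -2.9] q [-0.8   0.98  0.62  1.59 -0.72  0.81 -1.1 ]
jaw [ 0.3404 -0.9403  0.0011] appr [-0.0028 -0.0022 -1.    ]
upright fix deg [ 0.12 -0.16  0.  ]
```

View pics/scene_g.png

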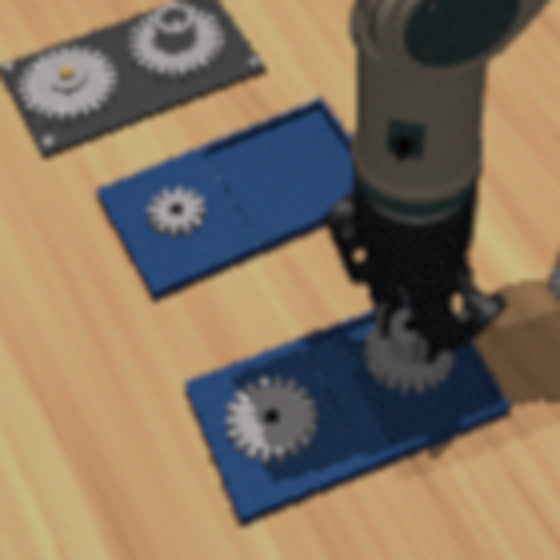

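The 18-tooth gear is over the tray with the 18-tooth sample (crop (410,355)). Lower, release, lift.

Call:
servo_tool(motion=[[0.002,0.001,-0.01,0,0,0,0.02],[0.003,0.001,-0.017,0,0,0,0.02],[0.003,0.001,-0.021,0,0,0,0.02],[0.003,0.001,-0.023,0,0,0,0.02],[0.003,0.001,-0.023,0,0,0,0.02],[0.003,0.001,-0.023,0,0,0,0.05],[0.003,0.001,-0.022,0,0,0,0.05],[0.003,0.001,-0.022,0,0,0,0.05],[0.003,0.001,-0.022,0,0,0,0.05],[0.003,0.001,0,0,0,0,0.05],[0.003,0.001,0.03,0,0,0,0.055],[0.003,0.001,0.05,0,0,0,0.055],[-0.03,0,0.05,0,0,0,0.055],[-0.06,0,0.05,0,0,0,0.055],[-0.09,-0.001,0.05,0,0,0,0.055],[-0.12,-0.002,0.05,0,0,0,0.055],[-0.147,-0.004,0.04,0,0,0,0.055],[-0.147,-0.004,0.02,0,0,0,0.055],[-0.147,-0.004,0.02,0,0,0,0.055]])

```text
clock: 14.47
ee_pos: [461.7, 272.5, 62.2]
eef_rot: [-0.577, 0.581, -0.407, 0.405]
contact_force: [1.1, -0.4, -0.6]
finger_gap: 55.2
```

```bash
python3 st.py;python3 snap.py h scene,220,200,400,340,4
```

```text
14.4667 [461.7 272.5  62.2] gap 55.2 F [ 1.1 -0.4 -0.6] q [-0.95  0.81  0.59  1.98 -0.79  0.6  -1.05]
jaw [ 3.415e-01 -9.399e-01  5.000e-04] appr [-0.005  -0.0024 -1.    ]
upright fix deg [ 0.14 -0.29  0.  ]
```

View pics/scene_h.png

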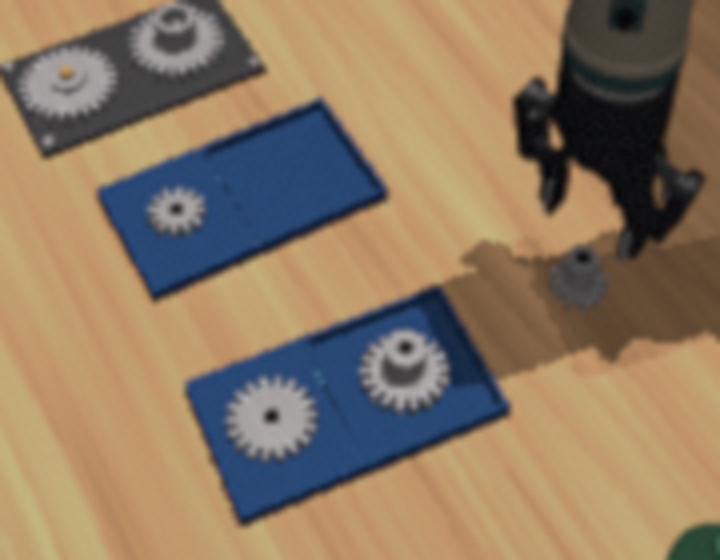

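The 18-tooth gear lies flat in its tray (crop (405,370)); the gripper is above the 12-tooth gear (crop (580,278)).

Call:
servo_tool(motion=[[0.0015,0,-0.02,0.1,-0.3,0,0.055],[0.002,-0.0003,-0.035,0.1,-0.3,0,0.055],[0.002,-0.0003,-0.045,0.1,-0.3,0,0.055],[0.002,-0.0003,-0.048,0.1,-0.3,0,0.055],[0.002,-0.0003,-0.048,0.1,-0.3,0,0.055],[0.002,-0.0003,-0.048,0.1,-0.3,0,0.055],[0.002,-0.0003,-0.048,0.1,-0.3,0,0.015],[0.002,-0.0003,-0.048,0.1,-0.3,0,0.015],[0.002,-0.0003,-0.048,0.1,-0.3,0,0.015],[0.002,-0.0003,-0.048,0.1,-0.3,0,0.015],[0.002,-0.0003,-0.048,0.1,-0.3,0,0.015],[0.002,-0.0003,-0.048,0.1,-0.3,0,0.015]])

```text
clock: 15.52
ee_pos: [466.4, 272.6, 16.3]
eef_rot: [0.58, -0.578, 0.405, -0.407]
contact_force: [-0.7, 0.1, 5.8]
finger_gap: 22.5
```

```bash
python3 st.py
```

```text
15.5167 [466.4 272.6  16.3] gap 22.5 F [-0.7  0.1  5.8] q [-0.9   0.88  0.5   1.98 -0.86  0.5  -0.99]
jaw [ 3.408e-01 -9.401e-01  5.000e-04] appr [ 4.e-03  9.e-04 -1.e+00]
upright fix deg [-0.05  0.23  0.  ]
```

Call:
servo_tool(motion=[[0,0,0.01,0,0,0,0.015],[0,0,0.03,0,0,0,0.015],[0,0,0.055,0,0,0,0.015],[0.01,-0.03,0.06,0,0,0,0.015],[0.025,-0.06,0.06,0,0,0,0.015],[0.045,-0.09,0.06,0,0,0,0.015],[0.065,-0.12,0.06,0,0,0,0.015],[0.09,-0.15,0.06,0,0,0,0.015],[0.115,-0.175,0.06,0,0,0,0.015],[0.132,-0.192,0.06,0,0,0,0.015],[0.132,-0.192,0.06,0,0,0,0.015],[0.132,-0.192,0.04,0,0,0,0.015],[0.132,-0.192,0.03,0,0,0,0.015],[0.132,-0.192,0.03,0,0,0,0.015]])

```text
clock: 16.68
ee_pos: [595.7, 81.4, 44.2]
eef_rot: [0.579, -0.579, 0.406, -0.405]
contact_force: [0.1, 0.7, -2.1]
finger_gap: 22.6
```

```bash
python3 st.py;python3 snap.py i scene,220,200,360,340,4
```

```text
16.6833 [595.7  81.4  44.2] gap 22.6 F [ 0.1  0.7 -2.1] q [-0.51  0.89  0.56  1.8  -0.73  0.67 -0.75]
jaw [ 0.3413 -0.9399 -0.0017] appr [-0.0015  0.0012 -1.    ]
upright fix deg [-0.07 -0.09 -0.  ]
```

View pics/scene_i.png

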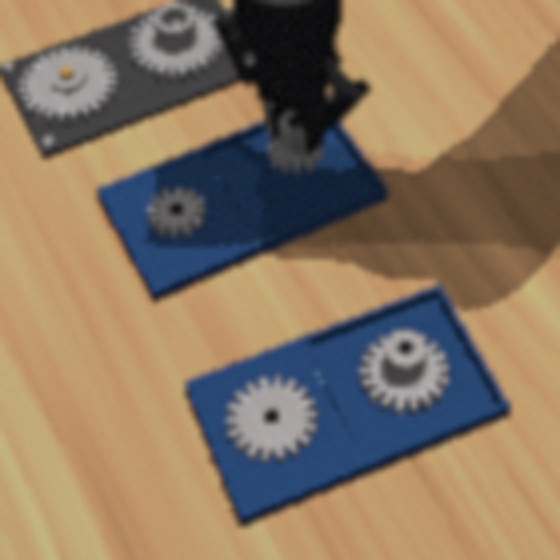

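Call:
servo_tool(motion=[[0.002,-0.001,-0.01,0,0,0,0.015],[0.003,-0.001,-0.017,0,0,0,0.015],[0.003,-0.001,-0.021,0,0,0,0.015],[0.003,-0.001,-0.0235,0,0,0,0.015],[0.003,-0.001,-0.024,0,0,0,0.015],[0.003,-0.001,-0.024,0,0,0,0.05],[0.003,-0.001,-0.023,0,0,0,0.05],[0.003,-0.001,-0.023,0,0,0,0.05],[0.003,-0.001,-0.023,0,0,0,0.05],[0.003,-0.001,0,0,0,0,0.05],[0.003,-0.001,0.03,0,0,0,0.05],[0.003,-0.001,0.06,0,0,0,0.05],[-0.02,0.01,0.08,0,0,0,0.05],[-0.05,0.03,0.1,0,0,0,0.05],[-0.075,0.055,0.11,0,0,0,0.05],[-0.095,0.085,0.12,0,0,0,0.05],[-0.11,0.115,0.12,0,0,0,0.05],[-0.12,0.145,0.12,0,0,0,0.05],[-0.13,0.18,0.12,0,0,0,0.05],[-0.13,0.2,0.12,0,0,0,0.05]])

```text
clock: 18.4
ee_pos: [463.6, 286.1, 165.3]
eef_rot: [0.581, -0.579, 0.406, -0.403]
contact_force: [-0.3, 0.4, -0.1]
finger_gap: 49.9
```

Call:
servo_tool(motion=[[0,0.03,0.02,0,0,0,0.05],[-0.01,0.06,0.04,0,0,0,0.05],[-0.03,0.09,0.06,0,0,0,0.05],[-0.03,0.09,0.06,0,0,0,0.05],[-0.03,0.09,0.06,0,0,0,0.05]])

```text
clock: 18.82
ee_pos: [432.3, 379.0, 226.2]
eef_rot: [0.583, -0.58, 0.404, -0.401]
contact_force: [0.1, 0.0, 0.5]
finger_gap: 49.8
```

```bash
python3 st.py;python3 snap.py j scene,200,150,360,310,4 top,215,110,435,230,3.5
cat > fin.py <<'E'
from h import *
# disc overlay fit by eye: measured white-blob centroid vs predicted model silhouettes on both cameras
E

```

```text
18.8167 [432.3 379.  226.2] gap 49.8 F [0.1 0.  0.5] q [-1.26  0.65  0.81  1.76 -0.56  0.98 -1.43]
jaw [ 0.3513 -0.9362 -0.0061] appr [-0.0013  0.006  -1.    ]
upright fix deg [-0.35 -0.07 -0.  ]
```

View pics/scene_j.png

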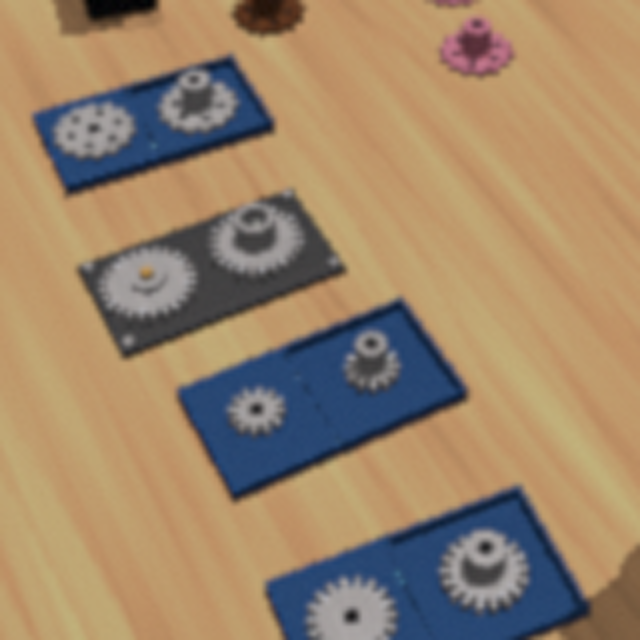

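View pics/top_j.png

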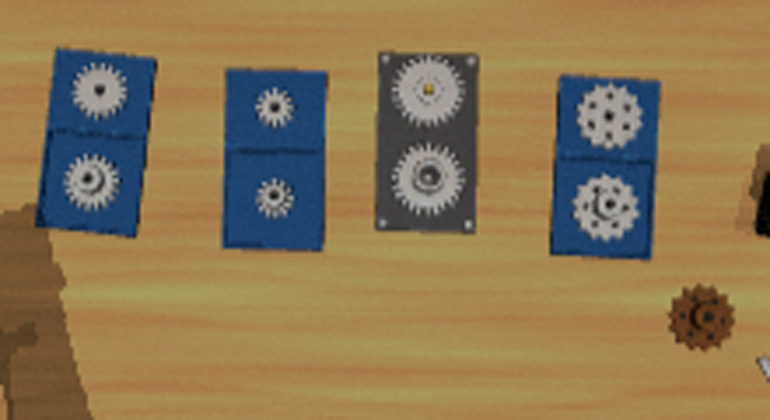

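```bash
python3 - <<'E'
from h import *
ims={n:cv2.imread(f"pics/{n}_j_full.png") for n in("scene","top")}
T=dict(g18=(614.3,277.2,4),g12=(598.5,80.2,4),g24=(619.2,-84,8),spr=(593.6,-275,4))
for k,(x,y,z0) in T.items():
    R,t,h=PARTS[k]; R=R-2
    def gen(p): 
        q=part(p,R,t,h); return [g+[0,0,p[2]] for g in q]
    for cams in(["top"],["scene"],["top","scene"]):
        D=[]
        for n in cams:
            q=np.vstack([proj(n,g) for g in gen((x,y,z0))]); a=np.floor(q.min(0)-3).astype(int); b=np.ceil(q.max(0)+3).astype(int)
            c=ims[n][a[1]:b[1],a[0]:b[0]].astype(float)
            m=((c[...,2]>95) if k=="g24" else (c[...,2]>c[...,0]-15)).astype(np.uint8)
            _,l,st,_=cv2.connectedComponentsWithStats(m); m=(l==1+np.argmax(st[1:,4])).astype(np.uint8)
            cs,_=cv2.findContours(m,cv2.RETR_EXTERNAL,cv2.CHAIN_APPROX_NONE); cv2.drawContours(m,cs,-1,1,-1)
            D.append((n,(*a,*b),m))
        fz=len(cams)==2
        f=lambda v:sum(((draw(n,gen((v[0],v[1],v[2] if fz else z0)),bx)-m)**2).sum() for n,bx,m in D)
        v0=np.array([x,y,z0])
        r=minimize(f,v0,method="Nelder-Mead",options=dict(initial_simplex=np.vstack([v0,v0+6*np.eye(3)]),xatol=.05,fatol=.02))
        print(k,cams,"offset from target",(r.x-v0).round(1),"err",round(r.fun,1))
E
python3 snap.py k scene,0,0,640,400,1.2
```

```text
g18 ['top'] offset from target [-0.4 -1.6  2. ] err 19.4
g18 ['scene'] offset from target [-1.2 -1.2  3.5] err 18.5
g18 ['top', 'scene'] offset from target [-1.  -1.1 -0.4] err 38.6
g12 ['top'] offset from target [ 1.  -0.8  1.3] err 14.0
g12 ['scene'] offset from target [-1.5 -1.5  0.7] err 12.0
g12 ['top', 'scene'] offset from target [-0.7 -0.5  2.1] err 27.4
g24 ['top'] offset from target [ 1.4 -1.1  4.9] err 30.3
g24 ['scene'] offset from target [-1.7 -8.7  7.1] err 153.2
g24 ['top', 'scene'] offset from target [ 0.7 -1.2  8.4] err 183.3
spr ['top'] offset from target [-0.  -1.8 -3. ] err 27.5
spr ['scene'] offset from target [-1.9 -5.6  4.8] err 113.3
spr ['top', 'scene'] offset from target [-0.5 -1.7  2.9] err 142.0
```

View pics/scene_k.png

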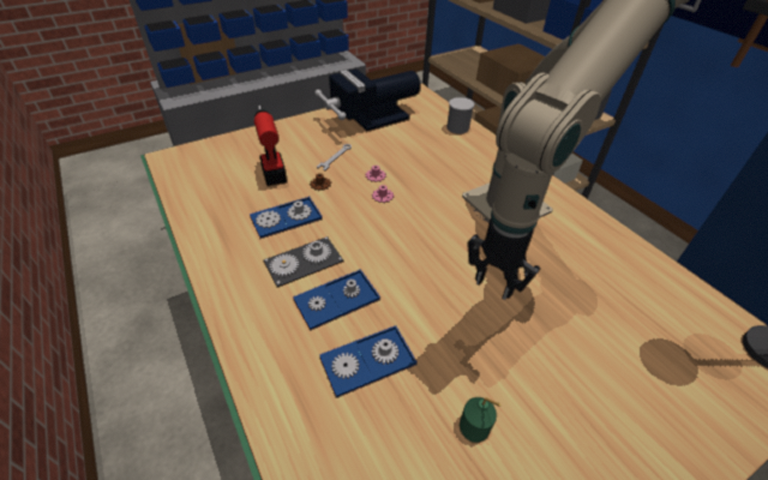

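The g24 and sprocket scene fits are poor, probably because the segmentation is contaminated. I'll check g24's height with an overlay.

```bash
python3 - <<'E'
from h import *
im=cv2.imread("pics/scene_j_full.png"); f=10; out=[]
x0,y0,x1,y1=245,192,285,228
for z in(8,14):
    c=cv2.resize(im[y0:y1,x0:x1],None,fx=f,fy=f,interpolation=cv2.INTER_CUBIC)
    for zz,r in((0,39),(10,39),(36,17),(36,11)):
        q=(proj("scene",circ(619.5,-84.3,z+zz,r))-[x0-.5,y0-.5])*f
        cv2.polylines(c,[np.round(q).astype(np.int32)],True,(0,0,255),1,cv2.LINE_AA)
    out.append(c)
cv2.imwrite("pics/ov3.png",np.hstack(out))
E
```

```text
(no output)
```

View pics/ov3.png

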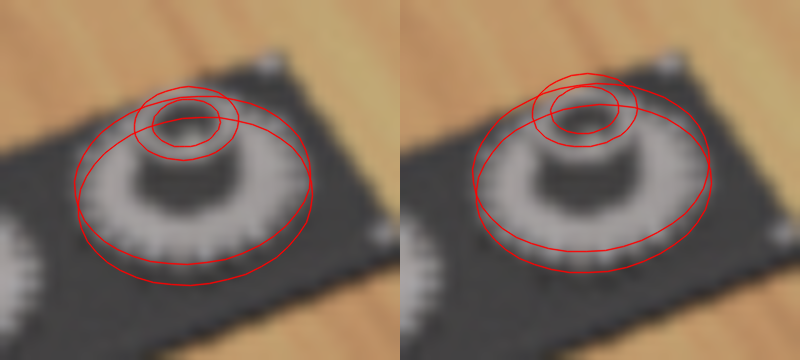

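With z = 8 (left) the hub, bore and tooth-edge outlines match the image. At 14 (right) they don't, so the gear is fully down.

```bash
python3 -c "
from workcell import ctrl
print(ctrl.sign_off())"
```

```text
the job is handed in; nothing more can be done
None
```

I sorted all four parts and handed the job in at about 19 s of the 102 s allowed. The 12-tooth gear, the 18-tooth gear and the sprocket each lie flat, hub up, in the tray with their own sample. The 24-tooth gear is over the post, down on the plate.

**Position:** in the final pictures, each small part measured within about 2 mm of its pocket's centre. The 24-tooth gear measured within about 2 mm of the post axis in the top view.

**Handling:** the last tool-force reading was near zero, and the gripper is open and clear of everything. The largest force I read during the job was about 8 N. The drill and the oil can look untouched, though I did not measure their positions.

**Checks that disagreed:**
- **Side-camera fits:** they were poor for the 24-tooth gear (about 9 mm off) and the sprocket (about 6 mm off). I think the colour segmentation picked up other pixels there.
- **24-tooth gear height:** the two-camera fit also put it about 8 mm too high. I drew the gear outline over the side picture instead, and it matched the fully seated height but not one 6 mm higher.
- **Sprocket height:** the fit put it about 3 mm high. I checked that it lies flat only by eye.

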